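# Lock the sprung bayonet lid onto the tin stack

## Task

Pick up the loose steel lid by its black knob and lock it on the top tin of the stack: set its two lugs down through the two slots in the tin's mouth (red marks to red marks), push it in gently against the spring only as far as it needs, twist it clockwise (seen from above) to the end stop at the green marks, then ease off so that it rises into its notches, and let go. Never force it (keep the contact forces on the tin under 28 N in all), and leave everything else on the shelf where it is.

Things in the scene. Friction and masses are not known exactly. Their poses are not given: they have to be found in the camera images.
- lid_mid (a point): Loose round steel lid, about 150 g, 56 mm tall, standing upright; this point is on its axis, 28 mm above its underside. z up; x along the knob and both lugs (same after half a turn). A 50 mm plug, 24 mm tall (lowest 6 mm tapered to 42 mm) carries a disc 72 mm across, 4 mm thick: disc underside 4 mm below this point, disc top level with it. Red marks over the lugs.
- knob_top (a point): Middle of the top of the lid's black bar knob: 44 mm long (along x), 12 mm thick (y), 28 mm tall, standing on the disc, its top 28 mm above the lid's mid point. Grip it across its thickness.
- lug (a point): Top of one of the lid's two lugs (the other is opposite), 30 mm from the axis, 13.5 mm below the lid's mid point. Lugs point along the lid's +x and -x, reach 33 mm from the axis, are 10 mm wide and 8 mm tall (bottom 21.5 mm below the mid point).
- tin_mouth (a point): Centre of the mouth of the top tin, level with its rim top (80 mm inside); z up, x towards a green mark. Inside sits the height-adjustable bayonet collar, its top anywhere from 7 mm above to 8 mm below the rim: feel for it. Lid mid point above the collar top: 21.5 mm standing on it with lugs off the slots, 14 mm when lugs are in the slots and the plug meets the spring, 9.5 locked, 4 with the disc hard on the collar.
- red_mark (a point): Red mark on the rim, 43.5 mm from the axis, 45 deg counter-clockwise (from above) of the mouth's x; another is opposite. Inward of each, the collar (53 mm bore, fixed in turn) has an entry slot 13 mm wide. From it a lug turns 45 deg clockwise under a bar whose underside is 8 mm below the collar top: it passes only with the lid's mid point under 5.5 mm above the collar top. Counter-clockwise is blocked.
- green_mark (a point): Green mark on the rim, 43.5 mm from the axis on the mouth's x; another is opposite. Inward of each is a notch 13 mm wide, open below, its roof 4 mm below the collar top and 4 mm above the bars' underside: the spring lifts the lug into it. A hard end stop lets a lug go about 1.5 mm (3 deg) past its middle.
- pinch_bowl: Orange silicone pinch bowl, 84 mm across, 36 mm tall, loose; origin at the centre of its underside. Leave alone.
- garlic_keeper: White ceramic garlic keeper with blue lid, 80 mm across, 81 mm tall, loose; origin at the centre of its underside. Leave alone.
- timer: Yellow plastic timer, 62 mm square, 32 mm tall with its red button, loose; origin at the centre of its underside. Leave alone.
- salt_jar: Glass salt jar with green cap, 56 mm across, 85 mm tall, loose; origin at the centre of its underside. Leave alone.
- pepper_mill: Dark wooden pepper mill, 52 mm across, 102 mm tall, loose; origin at the centre of its underside. Leave alone.
- spatula: Spatula lying flat, 200 mm long, loose; origin at its underside. Leave alone.
- stack: Fixed stack of three round steel tins, 94-96 mm across, rim top 114 mm above this origin (centre of the underside, on the shelf); axes as the mouth's. A sprung plate in the mouth pushes the plug up: 4 N at first contact (lid's mid point 14 mm above the collar top), 0.9 N more per mm pushed, about 11.7 N where the lugs clear the bars, 13 N where the disc bottoms; beyond, force climbs steeply.
- lid: The same lid, at the centre of its underside.
Things that resemble listed ones, but are neither listed nor needed, are in the scene too. What is shaped like the lid but pink is not meant.

How it is judged (in metres and radians):
At the end, for the whole second after the job is handed in: The lid is locked on the top tin with its lugs sprung up into the notches: mid point -1 to 18 mm above the rim, within 4 mm of the axis, lugs within 0.14 rad of the green marks, level within 0.1 rad, over 8 N of spring-loaded contact with the stack, released and at rest (z of lid_mid in the frame of tin_mouth between -0.001 and 0.018 m and contact force between lid and stack above 8 N and horizontal distance between lid_mid and tin_mouth below 0.004 m and angle between the x axis of lid_mid and the x axis of tin_mouth, either way round below 0.14 rad and angle between lid_mid's own z axis and vertical below 0.1 rad and linear speed of lid below 0.01 m/s); the robot touches nothing.
It fails at once if more than 28 N between the lid and the tin stack (contact force between lid and stack above 28 N).
It fails at once if the robot itself presses on the tin stack with more than 15 N (contact force between the arm and stack above 15 N).
It fails at once if a bystander is moved more than 30 mm (distance of any of pinch_bowl, garlic_keeper, timer, salt_jar, pepper_mill, spatula from where it was at the start of the episode above 0.03 m).
It also fails if it takes over 72 s, if anything falls off the work surface, if the arm or the gripper's body presses on something with over 40 N, if the wrist force passes 120 N, or if a joint passes its speed limit or range.

## Robot

A 6-joint arm with a two-finger parallel gripper is mounted at the origin on the work surface. World frame = base frame: x ahead of the robot, y to its left, z up, the work surface at z = 0. Lengths are in mm, angles in rad, forces in N, time in s.
With the tool pointing down it reaches from about 400 to 925 mm from the base axis. Payload 12.5 kg.
Tool frame: the origin (TCP) lies on the centre line of the jaws, within the pads' length; the fingertips stand 17 mm ahead of it and the grasp point (between the pads) lies 2 mm behind it; z points along the fingers, y is the line along which they close (so a half turn about z gives the same grasp; the last joint's range is limited). The gripper opens to 95 mm and grips with 3 to 60 N. Pads are 20 mm wide; open, the fingers measure 119 mm over their backs; the gripper's body (75 mm by 180 mm) begins 59 mm behind the grasp point.
Start: joints at [-1.375, 0.491, 1.559, -0, 1.092, -0.106], TCP at [185.797, -596.761, 231.661] pointing down, gripper open.
Joint ranges: [-3.1, 3.1], [-0.84, 2.19], [0.05, 2.79], [-1.13, 4.28], [0.06, 2.93], [-2.69, 2.69]. Speed limits (rad/s): [2.22, 2.22, 2.79, 3.14, 3.14, 3.14].

## Interface

Orientations are given as [roll, pitch, yaw] about the fixed x, y, z axes, in that order (R = Rz(yaw) Ry(pitch) Rx(roll)).
In Python, from cell import env gives the robot as it stands.
- The arm moves only by the tool drive_tool, never from a script. Its argument "deltas" is text: rows parted by semicolons, each of 4 numbers parted by spaces: the shift along the world's x, y, z normalised to -1 to 1, where 1 is 100 mm, then the turn about the world's z normalised to -1 to 1, where 1 is 180 degrees. A call has 1 to 10 rows; each row shifts and turns the commanded pose from where the row before left it; what a row does not reach is not made up. A row lasts 1/12 s, in which the tool goes at most 41.7 mm and 7.16 degrees, less where a joint would pass 70% of its speed; a pose out of reach is approached as far as the arm can. A call with a number of a shift or a turn outside -1 to 1 is refused whole. A call with a gripper value outside its range is refused whole. "gripper" is the closure, from 0 (fully open) to 1 (shut), set as the call begins (left out, the last holds). The fingers move at their own pace and stop on an object; the grip force is fixed at half the most. Time passes only in rows, so rows that do not move let the fingers close. It gives the time, the measured TCP pose, the force, the opening and the grip force at its end, in the units of the state.
- env.state(): the state, without advancing time (a new reading comes with each control period).
- env.read_camera(name): name is "scene" or "top" or "wrist"; returns (picture, depth): 400x640x3 uint8, red, green, blue; 400x640 float32, mm along the optical axis (not along the pixel's ray), 0 where there is no reading.
- env.camera_params(name): a dict with "mtx" (3x3 intrinsics, pixels), "camera_from_world" (4x4, takes a point from world to camera coordinates); the wrist camera has in their place "mount" (4x4, takes a point from camera to tool coordinates, whose origin is the TCP and whose axes are the flange's). Camera axes: x right, y down, z forward; pixel columns grow to the right and rows downward; lengths in mm; the calibration is good to about 2 mm. A picture is of the moment at which its call begins: read the wrist's pose just before it. camera_params takes no time and is no camera call.
- env.job_done(): hands the job in; it is judged then, once.
The state is a dict: "t": time; "joints": joint angles; "qvel": joint speeds; "tau": joint torques, N m; "eef_pos": TCP position; "tcp_rot": TCP orientation; "ft_force": force on the tool from outside, world axes, zero at the start; "moment": the same for the moment, N m; "opening": opening from 0.0 (shut) to 1.0 (fully open); "grip_force": force on a finger pad.
Only numpy, scipy, OpenCV 4.12 (cv2) and the standard library are available. Lean on these libraries where they do the work, as an engineer would, in place of code of your own. Each camera call takes 0.05 s, during which the arm holds its last target. There are 200 camera calls.

## Working session

There is one attempt and no reset: what is moved stays moved. The work goes in short steps, Python scripts to look and compute and a tool call to move; the robot and the scene stay as the last step left them, time stands still between calls to the robot, and variables do not carry over. Pictures are saved under pics/ and viewed, at most 10 in all, crops included, and the job is handed in when it is done.

Besides the shell and the picture viewer there is one more tool, called after "Emit:" by a JSON object that holds its "method" and its "body". drive_tool: Moves the arm, as the interface text tells. Its arguments: {"type":"object","properties":{"deltas":{"type":"string"},"gripper":{"type":"number"}},"required":["deltas"]}

```bash
mkdir -p pics; ls
python3 - <<'E'
from cell import env
import cv2,numpy as np
for n in("scene","top"):
    p,d=env.read_camera(n); cv2.imwrite(f"pics/{n}0.png",p[:,:,::-1]); np.savez(f"pics/{n}0.npz",p=p,d=d)
    print(n,env.camera_params(n))
print(env.camera_params("wrist")); print(env.state())
E
```

```text
pics
scene {'mtx': array([[509.51777923,   0.        , 318.31908555],
       [  0.        , 509.51777923, 204.75345549],
       [  0.        ,   0.        ,   1.        ]]), 'camera_from_world': array([[ 4.65625903e-01,  8.84880950e-01,  1.33500209e-02,
        -2.22025588e+02],
       [ 6.47395534e-01, -3.30298083e-01, -6.86864032e-01,
        -2.58884508e+02],
       [-6.03383411e-01,  3.28464430e-01, -7.26663318e-01,
         1.94901728e+03],
       [ 0.00000000e+00,  0.00000000e+00,  0.00000000e+00,
         1.00000000e+00]])}
top {'mtx': array([[504.12958334,   0.        , 312.75613067],
       [  0.        , 504.12958334, 198.99241457],
       [  0.        ,   0.        ,   1.        ]]), 'camera_from_world': array([[-2.24329070e-02, -9.99744254e-01,  2.86191022e-03,
        -1.25320931e+01],
       [-9.87232418e-01,  2.17004297e-02, -1.57801279e-01,
         5.03051382e+02],
       [ 1.57698817e-01, -6.36531195e-03, -9.87466742e-01,
         1.55454820e+03],
       [ 0.00000000e+00,  0.00000000e+00,  0.00000000e+00,
         1.00000000e+00]])}
{'mtx': array([[293.44351201,   0
[... 450 characters left out ...]
0,
         1.00000000e+00]])}
{'t': 0.1, 'joints': array([-1.37459355e+00,  4.91498019e-01,  1.55937016e+00,  1.39383495e-05,
        1.09171973e+00, -1.05610599e-01]), 'qvel': array([ 0.00077068, -0.00123301, -0.00090355,  0.00060833,  0.00034237,
       -0.00070189]), 'tau': array([ 1.83911638e-03, -6.13622403e+01, -2.58605325e+01,  6.93280273e-02,
        4.70689335e-02, -7.54841608e-05]), 'eef_pos': array([ 185.76295549, -596.55245652,  231.12728483]), 'tcp_rot': array([-3.14060426e+00, -1.17207173e-04,  3.01806882e-01]), 'ft_force': array([-0.21538157,  0.31417824, -1.13005183]), 'moment': array([-0.02092957, -0.03136155, -0.01057186]), 'grip_force': 0.0, 'opening': 0.9966816055634218}
```

View pics/top0.png

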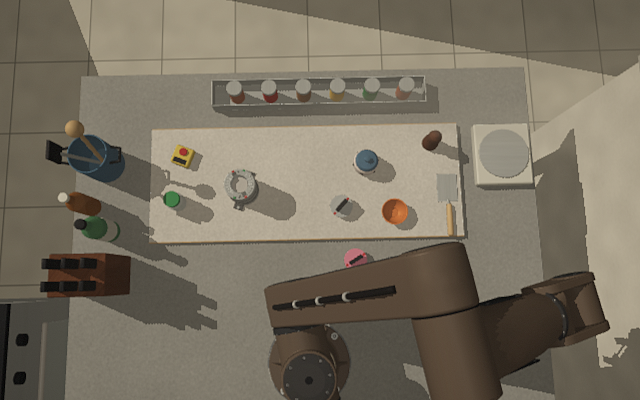

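View pics/scene0.png

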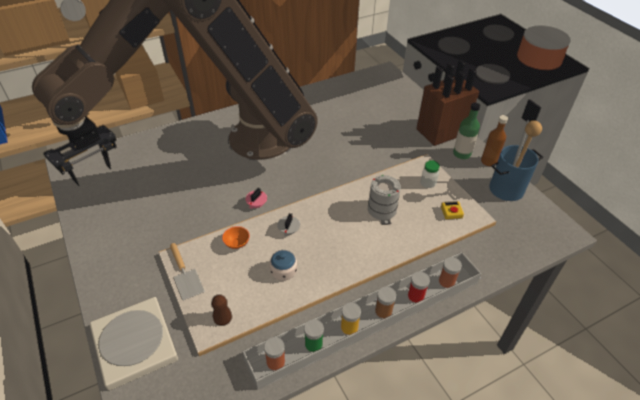

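The top view shows the lid with its black knob at (342,205), the stack at (241,186), and the pink decoy at (356,259). Next I compute their rough positions from depth.

```bash
cat > h.py <<'E'
from cell import env
import cv2,numpy as np
from scipy.spatial.transform import Rotation as R
def cam(n,st=None):
    c=env.camera_params(n)
    if n!="wrist":
        T=np.linalg.inv(c["camera_from_world"])
    else:
        W=np.eye(4); W[:3,:3]=R.from_euler('xyz',st["tcp_rot"]).as_matrix(); W[:3,3]=st["eef_pos"]; T=W@c["mount"]
    return c["mtx"],T
def pts(K,T,uv,d):
    uv=np.atleast_2d(uv).astype(float); r=np.c_[(uv-K[:2,2])/[K[0,0],K[1,1]],np.ones(len(uv))]
    return (r*np.asarray(d).reshape(-1,1))@T[:3,:3].T+T[:3,3]
def onplane(K,T,uv,z):
    uv=np.atleast_2d(uv).astype(float); r=np.c_[(uv-K[:2,2])/[K[0,0],K[1,1]],np.ones(len(uv))]@T[:3,:3].T
    return T[:3,3]+r*((z-T[2,3])/r[:,2])[:,None]
def mask(p,uv0,uv1,f):
    h=cv2.cvtColor(p,cv2.COLOR_RGB2HSV).astype(int); m=f(h[...,0],h[...,1],h[...,2])
    z=np.zeros_like(m); z[uv0[1]:uv1[1],uv0[0]:uv1[0]]=1; m=m&z
    v,u=np.nonzero(m); return np.c_[u,v]
def wrist(name):
    st=env.state(); p,d=env.read_camera("wrist"); cv2.imwrite(f"pics/{name}.png",p[:,:,::-1]); np.savez(f"pics/{name}.npz",p=p,d=d,e=st["eef_pos"],r=st["tcp_rot"]); return st,p,d
E
python3 - <<'E'
from h import *
f=np.load("pics/top0.npz");p,d=f["p"],f["d"];K,T=cam("top")
def P(u,v): return pts(K,T,[[u,v]],d[v,u])[0].round(0)
print("board",P(300,220),P(200,220),P(390,140),"table",P(250,255))
k=mask(p,(328,192),(358,222),lambda h,s,v:v<60); X=pts(K,T,k,d[k[:,1],k[:,0]]); print("knob",len(k),np.median(X,0),X[:,2].max()); 
X=X[X[:,2]>np.percentile(X[:,2],50)]; c=X[:,:2].mean(0); w,V=np.linalg.eigh(np.cov((X[:,:2]).T)); print(c,w,V[:,1])
vv,uu=np.mgrid[160:215,215:265]; uv=np.c_[uu.ravel(),vv.ravel()]; X=pts(K,T,uv,d[uv[:,1],uv[:,0]]); print("zmax",np.percentile(X[:,2],[50,80,90,95,99]))
S=X[X[:,2]>X[:,2].max()-25]; 
S=X[(X[:,2]>110)]; print(len(S),S.mean(0),(S.min(0)+S.max(0))/2,S.min(0),S.max(0))
for n,(u,v) in dict(bowl=(395,211),garlic=(366,160),timer=(182,156),salt=(172,200),mill=(432,140)).items(): print(n,P(u,v))
E
cd pics; python3 -c "
import cv2
a=cv2.imread('top0.png');b=cv2.imread('scene0.png')
import numpy as np
x=cv2.resize(a[150:230,200:300],(500,400),interpolation=2);y=cv2.resize(a[180:230,320:370],(280,280))
cv2.imwrite('c1.png',np.hstack([x,cv2.copyMakeBorder(y,0,120,0,0,0)]))"
```

```text
board [440.  18.  15.] [447. 337.  16.] [ 696. -281.   18.] table [333. 180.   1.]
knob 43 [ 479.56898756 -113.59664023   72.50123745] 81.99705959293738
[ 478.64858854 -111.45575978] [  6.94260256 186.91265836] [-0.73626858  0.67668943]
zmax [ 19.92606308 120.98774053 131.69425518 134.38719046 138.33572912]
713 [536.13840971 193.87620157 144.56169308] [419.16173815 114.19501896 862.43982297] [251.19708978 -13.55013506 110.39698796] [ 587.12638653  241.94017298 1614.48265798]
bowl [ 460. -284.   26.]
garlic [ 611. -190.  101.]
timer [652. 393.  37.]
salt [499. 404. 101.]
mill [ 667. -395.  110.]
```

View pics/c1.png

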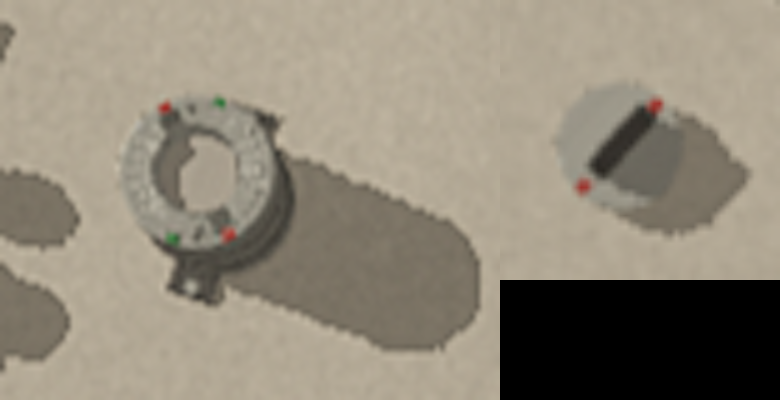

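The crop shows the rim's red marks at about (165,107)/(229,236) and green at (220,102)/(173,238). The lid's red marks lie along its knob. I go above the lid with tool yaw about 137°.

Emit:
{"method": "drive_tool", "body": {"deltas": "0.163 0.27 -0.011 0.037; 0.163 0.27 -0.011 0.037; 0.163 0.27 -0.011 0.037; 0.163 0.27 -0.011 0.037; 0.163 0.27 -0.011 0.037; 0.163 0.27 -0.011 0.037; 0.163 0.27 -0.011 0.037; 0.163 0.27 -0.011 0.037; 0.163 0.27 -0.011 0.037", "gripper": 0}}

```text
t: 0.85
eef_pos: [332.9, -352.3, 221.6]
tcp_rot: [-3.141, -0.0, 1.353]
ft_force: [-0.0, -0.5, -0.2]
opening: 1.0
grip_force: 0.0
```

Emit:
{"method": "drive_tool", "body": {"deltas": "0.163 0.27 -0.011 0.037; 0.163 0.27 -0.011 0.037; 0.163 0.27 -0.011 0.037; 0.163 0.27 -0.011 0.037; 0.163 0.27 -0.011 0.037; 0.163 0.27 -0.011 0.037; 0.163 0.27 -0.011 0.037; 0.163 0.27 -0.011 0.037; 0.163 0.27 -0.011 0.037; 0 0 0 0"}}

```text
t: 1.68
eef_pos: [480.8, -107.3, 211.5]
tcp_rot: [3.141, -0.0, 2.404]
ft_force: [0.2, 0.9, -0.6]
opening: 0.998
grip_force: 0.0
```

Run:
```python
from h import *
st,p,d=wrist("w1"); print(st["t"],st["eef_pos"],st["tcp_rot"],st["ft_force"])
```

```text
1.6833 [ 480.83482354 -107.26412788  211.54086686] [ 3.14090137e+00 -3.64767286e-04  2.40424212e+00] [ 0.22459229  0.8692525  -0.5763853 ]
```

View pics/w1.png

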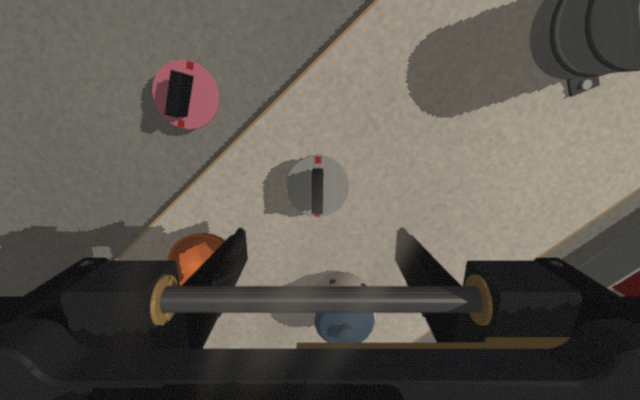

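The lid is centred at about (318,187), with its red marks at (318,159) and (318,215). It lies nearly in line with the jaws.

Run:
```python
from h import *
f=np.load("pics/w1.npz");p,d=f["p"],f["d"];st=dict(eef_pos=f["e"],tcp_rot=f["r"]);K,T=cam("wrist",st)
m=mask(p,(285,150),(352,222),lambda h,s,v:((h<8)|(h>172))&(s>120))
a=m[m[:,1]<187];b=m[m[:,1]>=187];print(len(a),len(b),a.mean(0),b.mean(0))
A,B=[onplane(K,T,x.mean(0),44)[0] for x in(a,b)]
print(A,B,"mid",(A+B)/2,np.linalg.norm(A-B),"ang",np.degrees(np.arctan2(*(A-B)[1::-1])))
k=mask(p,(285,150),(352,222),lambda h,s,v:(v<45)); X=pts(K,T,k,d[k[:,1],k[:,0]]);print(X[:,2].max(),np.percentile(X[:,2],[25,50,75]))
t=X[X[:,2]>np.percentile(X[:,2],75)-4];print(t.mean(0),(t.min(0)+t.max(0))/2)
vv,uu=np.mgrid[180:190,330:345];uv=np.c_[uu.ravel(),vv.ravel()];print("disc",np.median(pts(K,T,uv,d[uv[:,1],uv[:,0]])[:,2]))
```

```text
36 5 [317.5 159.5] [316.4 214.8]
[457.33885126 -90.37665771  44.        ] [ 504.1420568  -134.93877644   44.        ] mid [ 480.74045403 -112.65771707   44.        ] 64.62447272139977 ang 136.40511812212867
364.0279720558069 [71.95652901 73.13960209 73.74319261]
[ 466.57889871 -100.83929108   75.97782801] [447.53222954 -81.40385933 216.90961866]
disc 45.224127764357604
```

Emit:
{"method": "drive_tool", "body": {"deltas": "0 -0.054 -0.2 -0.005; 0 0 -0.3 0; 0 0 -0.3 0; 0 0 -0.3 0; 0 0 -0.2 0; 0 0 -0.1 0; 0 0 -0.055 0; 0 0 0 0; 0 0 0 0"}}

```text
t: 2.48
eef_pos: [479.5, -116.6, 67.1]
tcp_rot: [3.141, 0.001, 2.378]
ft_force: [0.5, 0.1, -0.2]
opening: 1.002
grip_force: 0.0
```

Emit:
{"method": "drive_tool", "body": {"deltas": "0 0 0 0; 0 0 0 0; 0 0 0 0; 0 0 0 0; 0 0 0 0; 0 0 0 0; 0 0 0 0; 0 0 0 0; 0 0 0 0; 0 0 0 0", "gripper": 1}}

```text
t: 3.32
eef_pos: [479.2, -116.1, 66.3]
tcp_rot: [3.142, -0.0, 2.378]
ft_force: [-0.3, -0.3, -0.3]
opening: 0.355
grip_force: 0.0
```

Emit:
{"method": "drive_tool", "body": {"deltas": "0.015 0.034 0 0; 0 0 0 0; 0 0 0 0; 0 0 0 0; 0 0 0 0; 0 0 0 0; 0 0 0 0; 0 0 0 0; 0 0 0 0; 0 0 0 0"}}

```text
t: 4.15
eef_pos: [480.7, -112.8, 66.3]
tcp_rot: [3.142, 0.0, 2.378]
ft_force: [-0.4, 1.0, -0.5]
opening: 0.124
grip_force: 30.0
```

Emit:
{"method": "drive_tool", "body": {"deltas": "0 0 0 0; 0 0 0.1 0; 0 0 0.2 0; 0 0 0.3 0; 0 0 0.3 0; 0 0 0.3 0; 0 0 0.2 0; 0 0 0.1 0; 0 0 0 0; 0 0 0 0"}}

```text
t: 4.98
eef_pos: [480.5, -112.7, 216.9]
tcp_rot: [3.141, 0.001, 2.378]
ft_force: [-0.3, 0.7, -0.9]
opening: 0.121
grip_force: 30.0
```

Emit:
{"method": "drive_tool", "body": {"deltas": "0.12 0.294 0 0.0325; 0.12 0.294 0 0.0325; 0.12 0.294 0 0.0325; 0.12 0.294 0 0.0325; 0.12 0.294 0 0.0325; 0.12 0.294 0 0.0325"}}

```text
t: 5.48
eef_pos: [552.5, 65.2, 215.0]
tcp_rot: [-3.141, -0.002, 2.996]
ft_force: [0.6, -1.3, -1.2]
opening: 0.124
grip_force: 30.0
```

Emit:
{"method": "drive_tool", "body": {"deltas": "0.12 0.294 0 0.0325; 0.12 0.294 0 0.0325; 0.12 0.294 0 0.0325; 0.12 0.294 0 0.0325; 0.12 0.294 0 0.0325; 0.12 0.294 0 0.0325; 0 0 0 0; 0 0 0 0; 0 0 0 0; 0 0 0 0"}}

```text
t: 6.32
eef_pos: [624.3, 239.1, 215.6]
tcp_rot: [3.141, -0.002, -2.681]
ft_force: [-0.1, 0.4, -1.4]
opening: 0.124
grip_force: 30.0
```

Run:
```python
from h import *
st,p,d=wrist("w2"); print(st["t"],st["eef_pos"],st["tcp_rot"],st["ft_force"])
```

```text
6.3167 [624.28542259 239.12363075 215.6370678 ] [ 3.14133852e+00 -1.55261149e-03 -2.68115573e+00] [-0.0710714   0.42644322 -1.36205145]
```

View pics/w2.png

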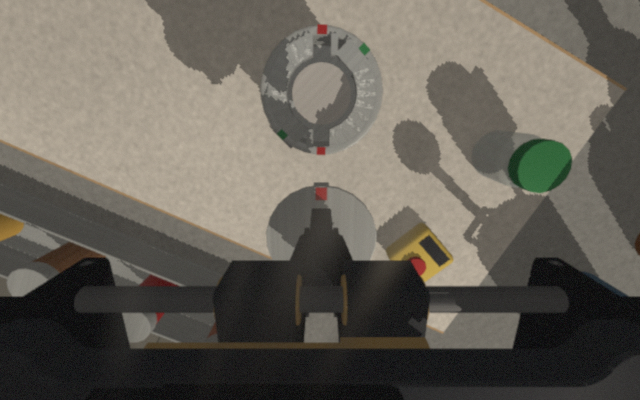

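The tin's red marks are at (322,28) and (321,151), and its green marks at (364,48) and (282,134). The held lid's visible red mark is at (321,193). I measure both in the same view.

Run:
```python
from h import *
f=np.load("pics/w2.npz");p,d=f["p"],f["d"];st=dict(eef_pos=f["e"],tcp_rot=f["r"]);K,T=cam("wrist",st)
red=lambda h,s,v:((h<8)|(h>172))&(s>120)&(v>80); grn=lambda h,s,v:(h>45)&(h<90)&(s>110)
Zr=130
def P(a,b,f,z,n):
    m=mask(p,a,b,f); X=onplane(K,T,m,z); print(n,len(m),m.mean(0).round(1),X.mean(0).round(1),"dz",np.median(pts(K,T,m,d[m[:,1],m[:,0]])[:,2]).round(1)); return X.mean(0)[:2]
r1=P((305,18),(340,40),red,Zr,"r1");r2=P((305,142),(340,160),red,Zr,"r2");g1=P((350,38),(380,60),grn,Zr,"g1");g2=P((270,120),(295,145),grn,Zr,"g2")
ang=lambda v:np.degrees(np.arctan2(v[1],v[0]))
print("tin",(r1+r2)/2,(g1+g2)/2,np.linalg.norm(r1-r2),np.linalg.norm(g1-g2),ang(r1-r2),ang(g1-g2))
vv,uu=np.mgrid[20:160,255:390];uv=np.c_[uu.ravel(),vv.ravel()];X=pts(K,T,uv,d[uv[:,1],uv[:,0]])
X=X[(X[:,2]>100)&(X[:,2]<160)]; h,e=np.histogram(X[:,2],np.arange(100,160,3)); print(dict(zip(e,h)))
# lid disc
vv,uu=np.mgrid[165:260,255:390];uv=np.c_[uu.ravel(),vv.ravel()];X=pts(K,T,uv,d[uv[:,1],uv[:,0]])
k=(X[:,2]>186)&(X[:,2]<200);print("disc z",np.median(X[k,2]))
M=np.zeros(d.shape,np.uint8);M[uv[k,1],uv[k,0]]=255
M=cv2.morphologyEx(M,cv2.MORPH_OPEN,np.ones((3,3)))
e=[]
for u in range(272,372):
    c=np.nonzero(M[:,u])[0]
    if len(c): e.append((u,c.min()-.5))
for v in range(200,255):
    c=np.nonzero(M[v])[0]
    if len(c): e+= [(c.min()-.5,v),(c.max()+.5,v)]
zd=st["eef_pos"][2]-21.8
E=onplane(K,T,np.array(e),zd)[:,:2]
from scipy.optimize import least_squares
s=least_squares(lambda q:np.hypot(*(E-q[:2]).T)-q[2],[624,239,36],loss="soft_l1");print("circle",s.x,np.sqrt(np.mean(s.fun**2)))
lm=P((305,180),(340,203),red,zd,"lid mark"); c=s.x[:2]; print("lid c - tcp",c-st["eef_pos"][:2],"ang",ang(lm-c),np.linalg.norm(lm-c),"tool",np.degrees(st["tcp_rot"][2]))
```

```text
r1 80 [321.8  28.8] [500.9 178.5 130. ] dz 131.8
r2 54 [320.5 150.1] [579.4 216.3 130. ] dz 131.9
g1 43 [363.9  48.7] [498.8 212.  130. ] dz 131.8
g2 26 [282.1 134.2] [581.7 183.3 130. ] dz 131.4
tin [540.15968815 197.40637331] [540.23498914 197.64260988] 87.18855719678325 87.72276727836255 -154.30182751790153 160.9495236934449
{np.int64(100): np.int64(45), np.int64(103): np.int64(25), np.int64(106): np.int64(23), np.int64(109): np.int64(24), np.int64(112): np.int64(30), np.int64(115): np.int64(90), np.int64(118): np.int64(2784), np.int64(121): np.int64(81), np.int64(124): np.int64(71), np.int64(127): np.int64(291), np.int64(130): np.int64(3714), np.int64(133): np.int64(3741), np.int64(136): np.int64(0), np.int64(139): np.int64(0), np.int64(142): np.int64(0), np.int64(145): np.int64(0), np.int64(148): np.int64(0), np.int64(151): np.int64(0), np.int64(154): np.int64(0)}
disc z 194.65183270732965
circle [622.41107409 237.61657175  35.64325581] 0.31316204871280456
lid mark 105 [320.9 192.9] [595.1 224.4 193.8] dz 195.4
lid c - tcp [-1.8743485 -1.507059 ] ang -154.18263010537427 30.372718777526273 tool -153.61890772917684
```

Emit:
{"method": "drive_tool", "body": {"deltas": "-0.205 -0.1 0 -0.003; -0.205 -0.1 0 0; -0.205 -0.1 0 0; -0.207 -0.101 0 0; 0 0 -0.2 0; 0 0 0 0; 0 0 0 0; 0 0 0 0; 0 0 0 0"}}

```text
t: 7.12
eef_pos: [543.1, 199.9, 197.0]
tcp_rot: [-3.141, 0.001, -2.689]
ft_force: [-0.2, 0.7, -0.5]
opening: 0.123
grip_force: 30.0
```

Run:
```python
from h import *
f=np.load("pics/w2.npz");p,d=f["p"],f["d"];st=dict(eef_pos=f["e"],tcp_rot=f["r"]);K,T=cam("wrist",st)
vv,uu=np.mgrid[20:160,255:390];uv=np.c_[uu.ravel(),vv.ravel()];X=pts(K,T,uv,d[uv[:,1],uv[:,0]]);r=np.hypot(*(X[:,:2]-[540.2,197.5]).T)
for a in range(20,48,2):
    k=(r>=a)&(r<a+2);print(a,np.percentile(X[k,2],[25,50,75]).round(1))
s=env.state();print(s["t"],s["eef_pos"],s["ft_force"],s["moment"])
```

```text
20 [119.  119.5 120. ]
22 [118.9 119.5 120. ]
24 [97.9 98.4 98.8]
26 [ 98.4 127.3 133.2]
28 [ 98.5 132.8 133.6]
30 [132.4 133.3 133.8]
32 [132.8 133.4 134. ]
34 [132.8 133.4 133.9]
36 [132.8 133.4 133.9]
38 [124.3 133.1 133.7]
40 [131.1 132.  133.3]
42 [130.8 131.3 131.9]
44 [130.7 131.2 131.7]
46 [129.9 130.4 131.1]
7.1167 [543.14854053 199.91897239 196.96543349] [-0.21248897  0.71144701 -0.50224545] [ 0.14018363 -0.11049986  0.02526444]
```

Emit:
{"method": "drive_tool", "body": {"deltas": "-0.011 -0.009 -0.07 0; 0 0 -0.07 0; 0 0 0 0; 0 0 0 0; 0 0 0 0; 0 0 0 0; 0 0 0 0"}}

```text
t: 7.7
eef_pos: [541.5, 199.1, 182.5]
tcp_rot: [3.142, 0.0, -2.689]
ft_force: [-0.1, 0.6, -1.2]
opening: 0.126
grip_force: 30.0
```

Run:
```python
from h import *
st,p,d=wrist("w3"); print(st["t"],st["eef_pos"],st["tcp_rot"],st["ft_force"])
q=cv2.resize(p[60:260,200:450,::-1],None,fx=3,fy=3)
cv2.imwrite("pics/c3.png",q)
```

```text
7.7 [541.47349046 199.12022657 182.54253342] [ 3.14155743e+00  3.06995182e-04 -2.68890620e+00] [-0.05247405  0.5991432  -1.18318419]
```

View pics/c3.png

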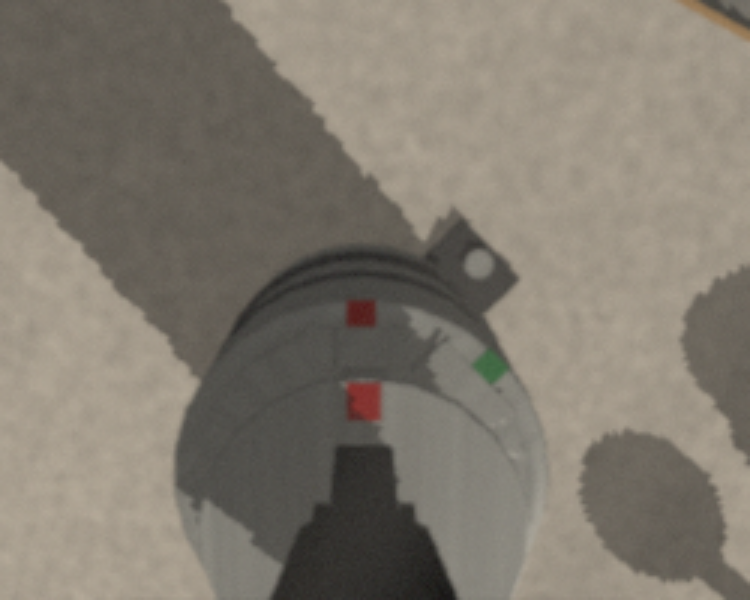

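The tin's red mark is at (320.3,164.3) and the lid's red mark at (321.3,194), almost in line. I compute the remaining offset.

Run:
```python
from h import *
f=np.load("pics/w3.npz");p,d=f["p"],f["d"];st=dict(eef_pos=f["e"],tcp_rot=f["r"]);K,T=cam("wrist",st)
red=lambda h,s,v:((h<8)|(h>172))&(s>120); grn=lambda h,s,v:(h>45)&(h<90)&(s>80)
zd=st["eef_pos"][2]-21.8
def M(a,b,f,z): m=mask(p,a,b,f); c=m.mean(0);print(len(m),c); return onplane(K,T,c,z)[0,:2]
t=M((305,155),(335,174),red,130);l=M((305,183),(335,205),red,zd);g=M((350,170),(375,190),grn,130)
y=st["tcp_rot"][2];X=np.array([np.cos(y),np.sin(y)]);Y=np.array([np.sin(y),-np.cos(y)])
# tin centre from red and green mark (45 deg apart, r 43.5)
a=np.radians(205.8);b=a-np.pi/4
c1=t-43.5*np.array([np.cos(a),np.sin(a)]);c2=g-43.5*np.array([np.cos(b),np.sin(b)])
lc=l-30.3*X
print("tin c",c1,c2,"lid c",lc,"delta world",(c1+c2)/2-lc,"tool x,y",((c1+c2)/2-lc)@X,((c1+c2)/2-lc)@Y)
v=g-t;w=43.5*np.array([np.cos(b)-np.cos(a),np.sin(b)-np.sin(a)]);print("tin red ang",205.8+np.degrees(np.arctan2(v[1],v[0])-np.arctan2(w[1],w[0])),"tool",np.degrees(y)+360)
```

```text
66 [319.96969697 163.93939394]
118 [320.61864407 193.3220339 ]
54 [363.27777778 181.81481481]
tin c [540.50841709 197.57433511] [540.50221914 198.00566573] lid c [539.73955051 197.84651401] delta world [ 0.7657676  -0.05651359] tool x,y -0.6639178369519264 -0.3857549895989649
tin red ang 205.7683292908767 tool 205.93702326786874
```

Emit:
{"method": "drive_tool", "body": {"deltas": "0.007 0 0 0; 0 0 -0.02 0; 0 0 -0.02 0; 0 0 -0.015 0; 0 0 0 0; 0 0 0 0; 0 0 0 0"}}

```text
t: 8.33
eef_pos: [542.1, 199.0, 176.9]
tcp_rot: [3.141, -0.0, -2.689]
ft_force: [0.6, 0.1, -1.4]
opening: 0.123
grip_force: 30.0
```

Emit:
{"method": "drive_tool", "body": {"deltas": "0 0 -0.01 0; 0 0 -0.01 0; 0 0 0 0; 0 0 0 0; 0 0 0 0"}}

```text
t: 8.75
eef_pos: [542.1, 199.0, 174.9]
tcp_rot: [3.142, 0.0, -2.689]
ft_force: [0.9, 0.5, -1.0]
opening: 0.123
grip_force: 30.0
```

Emit:
{"method": "drive_tool", "body": {"deltas": "0 0 -0.01 0; 0 0 -0.01 0; 0 0 0 0; 0 0 0 0"}}

```text
t: 9.08
eef_pos: [542.1, 199.0, 172.8]
tcp_rot: [3.141, -0.0, -2.689]
ft_force: [0.1, -0.6, -1.5]
opening: 0.125
grip_force: 30.0
```

Emit:
{"method": "drive_tool", "body": {"deltas": "0 0 -0.01 0; 0 0 -0.01 0; 0 0 0 0; 0 0 0 0"}}

```text
t: 9.42
eef_pos: [542.1, 199.0, 170.7]
tcp_rot: [3.141, -0.0, -2.689]
ft_force: [1.0, -0.3, -1.3]
opening: 0.124
grip_force: 30.0
```

Emit:
{"method": "drive_tool", "body": {"deltas": "0 0 -0.01 0; 0 0 -0.01 0; 0 0 0 0; 0 0 0 0"}}

```text
t: 9.75
eef_pos: [542.1, 199.1, 168.8]
tcp_rot: [3.141, -0.0, -2.689]
ft_force: [-0.5, 0.1, -1.1]
opening: 0.124
grip_force: 30.0
```

The lugs are through with no contact force. Next I look for the spring onset.

Emit:
{"method": "drive_tool", "body": {"deltas": "0 0 -0.01 0; 0 0 0 0; 0 0 0 0"}}

```text
t: 10.0
eef_pos: [542.2, 199.1, 168.1]
tcp_rot: [3.142, 0.0, -2.689]
ft_force: [-1.3, -0.6, 2.5]
opening: 0.127
grip_force: 30.0
```

Emit:
{"method": "drive_tool", "body": {"deltas": "0 0 -0.01 0; 0 0 0 0; 0 0 0 0"}}

```text
t: 10.25
eef_pos: [542.2, 199.1, 167.0]
tcp_rot: [3.142, 0.0, -2.689]
ft_force: [-1.5, -1.0, 3.8]
opening: 0.123
grip_force: 30.0
```

Emit:
{"method": "drive_tool", "body": {"deltas": "0 0 -0.01 0; 0 0 0 0; 0 0 0 0"}}

```text
t: 10.5
eef_pos: [542.2, 199.1, 166.0]
tcp_rot: [3.142, 0.0, -2.689]
ft_force: [-1.6, -0.2, 4.9]
opening: 0.124
grip_force: 30.0
```

Emit:
{"method": "drive_tool", "body": {"deltas": "0 0 -0.01 0; 0 0 0 0; 0 0 0 0"}}

```text
t: 10.75
eef_pos: [542.2, 199.1, 165.0]
tcp_rot: [3.142, 0.0, -2.689]
ft_force: [-0.9, 0.1, 4.7]
opening: 0.121
grip_force: 30.0
```

Emit:
{"method": "drive_tool", "body": {"deltas": "0 0 -0.01 0; 0 0 -0.01 0; 0 0 -0.01 0; 0 0 0 0; 0 0 0 0"}}

```text
t: 11.17
eef_pos: [542.2, 199.1, 162.1]
tcp_rot: [3.142, 0.0, -2.689]
ft_force: [-1.6, 0.1, 8.0]
opening: 0.124
grip_force: 30.0
```

Emit:
{"method": "drive_tool", "body": {"deltas": "0 0 -0.01 0; 0 0 -0.01 0; 0 0 -0.007 0; 0 0 0 0; 0 0 0 0; 0 0 0 0"}}

```text
t: 11.67
eef_pos: [542.2, 199.1, 159.7]
tcp_rot: [-3.142, 0.001, -2.689]
ft_force: [-2.0, -0.2, 10.1]
opening: 0.122
grip_force: 30.0
```

Emit:
{"method": "drive_tool", "body": {"deltas": "0 0 -0.007 0; 0 0 0 0; 0 0 0 0; 0 0 0 0"}}

```text
t: 12.0
eef_pos: [542.2, 199.1, 159.1]
tcp_rot: [-3.142, 0.001, -2.689]
ft_force: [-2.4, -0.3, 11.0]
opening: 0.123
grip_force: 30.0
```

Emit:
{"method": "drive_tool", "body": {"deltas": "0.0005 -0.001 0 -0.0139; 0.0005 -0.001 0 -0.0139; 0 0 0 0; 0 0 0 0"}}

```text
t: 12.33
eef_pos: [542.6, 198.9, 159.2]
tcp_rot: [-3.141, 0.002, -2.777]
ft_force: [-0.5, -0.8, 10.6]
opening: 0.125
grip_force: 30.0
```

Emit:
{"method": "drive_tool", "body": {"deltas": "0.0005 -0.001 0 -0.0139; 0.0005 -0.001 0 -0.0139; 0 0 0 0; 0 0 0 0"}}

```text
t: 12.67
eef_pos: [542.9, 198.8, 159.3]
tcp_rot: [3.142, 0.002, -2.864]
ft_force: [-0.4, 0.0, 9.8]
opening: 0.127
grip_force: 30.0
```

Run:
```python
from h import *
st,p,d=wrist("w4"); print(st["eef_pos"],st["tcp_rot"],st["ft_force"],st["moment"])
K,T=cam("wrist",st);red=lambda h,s,v:((h<8)|(h>172))&(s>120)&(v>60)
m=mask(p,(230,120),(420,230),red); M=np.zeros(d.shape,np.uint8);M[m[:,1],m[:,0]]=1
n,_,S,C=cv2.connectedComponentsWithStats(M);print(S[1:,4],C[1:])
```

```text
[542.88887925 198.76927688 159.26107236] [ 3.14159081e+00  1.97799431e-03 -2.86399090e+00] [-0.39780547  0.03818221  9.76473209] [ 0.01448916  0.08439272 -0.05977076]
[ 90 109] [[307.98888889 170.2       ]
 [320.42201835 193.32110092]]
```

The lid turns with the tool and the moment is small, so the lugs are under the bars. I continue the twist.

Emit:
{"method": "drive_tool", "body": {"deltas": "0 -0.001 -0.002 -0.0139; 0 -0.001 0 -0.0139; 0 -0.001 0 -0.0139; 0 -0.001 0 -0.0139; 0 -0.001 0 -0.0139; 0 -0.001 0 -0.0139; 0 0 0 0; 0 0 0 0"}}

```text
t: 13.38
eef_pos: [543.1, 198.2, 159.2]
tcp_rot: [3.141, 0.002, -3.126]
ft_force: [0.3, 0.2, 10.7]
opening: 0.124
grip_force: 30.0
```

Emit:
{"method": "drive_tool", "body": {"deltas": "0 -0.001 0 -0.0139; 0 -0.001 0 -0.0139; 0 -0.001 0 -0.0139; 0 -0.001 0 -0.0139; 0 -0.001 0 -0.0139; 0 -0.001 0 -0.0139; 0 0 0 0; 0 0 0 0"}}

```text
t: 14.05
eef_pos: [543.1, 197.6, 159.1]
tcp_rot: [3.14, 0.002, 2.895]
ft_force: [0.1, -0.4, 11.1]
opening: 0.126
grip_force: 30.0
```

Run:
```python
from h import *
s=env.state(); print(s["eef_pos"],s["tcp_rot"],s["ft_force"],s["moment"])
```

```text
[543.07727396 197.55984365 159.13329483] [3.14044836e+00 2.19711848e-03 2.89516106e+00] [ 0.07929822 -0.36873165 11.08389033] [-0.01645056 -0.05314929 -0.02444477]
```

Emit:
{"method": "drive_tool", "body": {"deltas": "0 0 0 -0.0139; 0 0 0 -0.0139; 0 0 0 0; 0 0 0 0"}}

```text
t: 14.38
eef_pos: [543.1, 197.5, 159.1]
tcp_rot: [3.14, 0.002, 2.808]
ft_force: [-0.5, -0.6, 11.4]
opening: 0.12
grip_force: 30.0
```

Emit:
{"method": "drive_tool", "body": {"deltas": "0 0 0 -0.0056; 0 0 0 0; 0 0 0 0; 0 0 0 0"}}

```text
t: 14.72
eef_pos: [543.0, 197.5, 159.1]
tcp_rot: [3.14, 0.002, 2.791]
ft_force: [-0.1, -0.3, 11.3]
opening: 0.127
grip_force: 30.0
```

Run:
```python
from h import *
s=env.state(); print(s["eef_pos"],np.degrees(s["tcp_rot"]),s["ft_force"],s["moment"])
```

```text
[543.04660742 197.48425613 159.10372379] [1.79932975e+02 1.17436550e-01 1.59896030e+02] [-0.0640646  -0.29529819 11.27314837] [-0.09535062 -0.00976067  0.07545154]
```

Emit:
{"method": "drive_tool", "body": {"deltas": "0 0 0.01 0; 0 0 0.01 0; 0 0 0.01 0; 0 0 0.005 0; 0 0 0 0; 0 0 0 0"}}

```text
t: 15.22
eef_pos: [543.0, 197.5, 162.4]
tcp_rot: [3.14, 0.002, 2.791]
ft_force: [0.6, -0.2, 8.2]
opening: 0.123
grip_force: 30.0
```

Emit:
{"method": "drive_tool", "body": {"deltas": "0 0 0.005 0; 0 0 0.005 0; 0 0 0 0; 0 0 0 0; 0 0 0 0"}}

```text
t: 15.63
eef_pos: [543.0, 197.5, 163.3]
tcp_rot: [3.141, 0.002, 2.791]
ft_force: [1.3, 0.4, 6.8]
opening: 0.125
grip_force: 30.0
```

Emit:
{"method": "drive_tool", "body": {"deltas": "0 0 0.005 0; 0 0 0 0; 0 0 0 0; 0 0 0 0"}}

```text
t: 15.97
eef_pos: [543.0, 197.5, 163.8]
tcp_rot: [3.141, 0.002, 2.791]
ft_force: [0.9, -0.4, 6.2]
opening: 0.123
grip_force: 30.0
```

Emit:
{"method": "drive_tool", "body": {"deltas": "0 0 0.003 0; 0 0 0 0; 0 0 0 0; 0 0 0 0"}}

```text
t: 16.3
eef_pos: [543.0, 197.5, 163.9]
tcp_rot: [3.141, 0.002, 2.791]
ft_force: [1.2, 0.4, 5.4]
opening: 0.124
grip_force: 30.0
```

Emit:
{"method": "drive_tool", "body": {"deltas": "0 0 0.003 0; 0 0 0 0; 0 0 0 0; 0 0 0 0"}}

```text
t: 16.63
eef_pos: [543.0, 197.5, 164.0]
tcp_rot: [3.141, 0.001, 2.791]
ft_force: [4.7, -0.5, 2.4]
opening: 0.13
grip_force: 30.0
```

Emit:
{"method": "drive_tool", "body": {"deltas": "0 0 0 0; 0 0 0 0; 0 0 0 0; 0 0 0 0; 0 0 0 0; 0 0 0 0; 0 0 0 0; 0 0 0 0", "gripper": 0.4}}

```text
t: 17.3
eef_pos: [542.2, 197.5, 163.8]
tcp_rot: [3.142, -0.0, 2.791]
ft_force: [-0.1, 0.2, -0.5]
opening: 0.582
grip_force: 0.0
```

Emit:
{"method": "drive_tool", "body": {"deltas": "0 0 0.1 0; 0 0 0.2 0; 0 0 0.2 0; 0.1 0 0.2 0; 0.3 0.1 0.1 0; 0.3 0.1 0 0; 0.3 0 0 0; 0 0 0 0; 0 0 0 0; 0 0 0 0"}}

```text
t: 18.13
eef_pos: [641.7, 217.3, 244.0]
tcp_rot: [-3.141, -0.001, 2.79]
ft_force: [-0.0, 0.0, -0.5]
opening: 0.593
grip_force: 0.0
```

Run:
```python
from h import *
st,p,d=wrist("w5"); print(st["t"],st["eef_pos"],st["opening"],st["ft_force"])
cv2.imwrite("pics/c5.png",cv2.resize(p[0:260,150:500,::-1],None,fx=2,fy=2))
```

```text
18.1333 [641.69083078 217.32761742 243.97690541] 0.5932026519051372 [-0.04563081  0.04534579 -0.49989969]
```

View pics/c5.png

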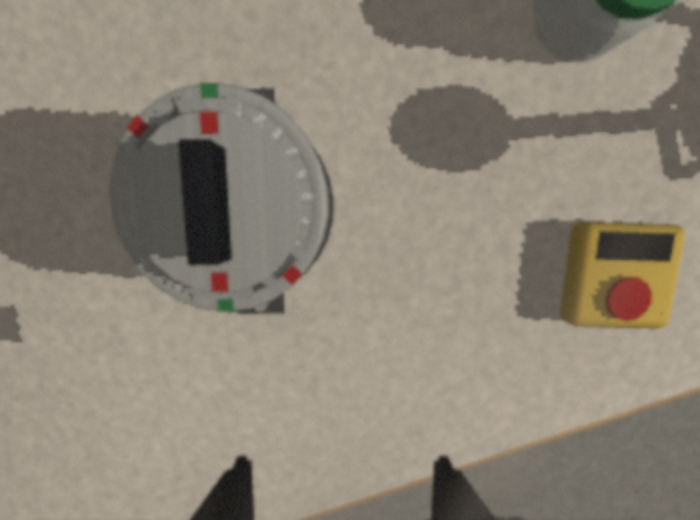

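The lid's red marks, at crop (209,122) and (219,282), line up with the green marks at (209,90) and (225,305). The lid sits level and locked, and the gripper is clear.

```bash
python3 -c "
from cell import env
print(env.job_done())"
```

```text
the job is handed in; nothing more can be done
None
```

The lid is on the top tin and turned to the green marks, where the spring lifted it into its notches. I let go, backed the arm clear and handed the job in at about 18 s of the 72 s allowed. The hand-in gave no verdict back, but the last picture shows the marks aligned and the lid looking level.

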